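# Refit the sprung ram of the eyelet press and hold it down

## Task

The ram of the pattern-room eyelet press has been cleaned and hangs in the wooden rack. Lift it out, lower it nose first into the brass bush of the press, turn it until its key slips into the keyway, and keep pushing down against the return spring until the collar sits fully on the bush. Finish while holding the ram pressed down there, so that a colleague can put in the retaining screw, and leave the lever, shears, table clamp and jar where they lie.

Things in the scene. Friction and masses are not known exactly. Their poses are not given: they have to be found in the camera images.
- ram_head (a point): Half-way up the dark round head of the press ram (head 26 mm across, 26 mm above and below this point: grip here). The ram is a 150 mm steel shaft, 0.3 to 0.45 kg, hanging upright (z up) in the rack by its collar: 40 mm across, 8 mm thick, its top 26 mm below this point. Axes turn with the ram: the key is on its -x side; white lines on head and collar point that way.
- ram_collar (a point): On the ram's axis at the underside of its collar, 34 mm below ram_head; same axes. It meets bush_top when the ram is fully home.
- ram_nose (a point): On the ram's axis at the tip of its nose, 124 mm below ram_head; same axes. The nose is 12 mm across and 26 mm long, then a cone widens over 5 mm to the barrel, 20 mm across, which runs up to the collar.
- ram_key (a point): Lower end of the ram's brass key, 13 mm from the axis on the -x side and 70 mm below ram_head. The key is 6 mm wide, 34 mm tall, and stands out of the barrel to 14 mm from the axis.
- rack_hole (a point): Centre of the rim of the rack hole the ram hangs in, 105 mm above the table; 31 mm across, so the ram may stand some mm off centre. The rack is a fixed wooden stand, its top board 100 mm (x) by 170 mm (y), 18 mm thick; this hole is 45 mm to the -y side of the board's middle, an empty 23 mm hole 45 mm to the +y side. z up.
- bush_top (a point): Centre of the mouth of the brass bush in the green press, 165 mm above the table; z up along the bore, -x to the open front of the press, +x to its column. Bore 22 mm across. Bush 38 mm across, the casting round it 54 mm and 3 mm lower. An arm 46 mm wide leads back to the column; its two lever ears, 93 to 119 mm behind the axis, rise 25 mm above the bush. The press is fixed.
- bush_keyway (a point): Middle of the keyway at the bush's top face, 13 mm from bush_top on its -x side; 8 mm wide, to 15.5 mm from the axis, running down the bore, open at the top. With the key not in it the ram stops with its collar 36 mm above the bush; with the key in, it meets the spring seat with the collar 12 mm above the bush.
- spring_seat (a joint): Travel (m) of the sprung ring in the bore: 0 when free, 0.012 when the ram is fully home. The spring pushes back with about 7 N at 0 and 14 N at 0.012, so it lifts the ram if that is let go.
- lever: The press's hand lever, taken off: a 270 mm steel bar with a black ball (34 mm) and a green end, lying on the table; origin under its middle. Bystander.
- shears: Tailor's shears with black handles, 230 mm long, lying on the table; origin near the handles, on the table. Bystander.
- table_clamp: Steel table clamp, about 130 by 40 mm, 85 mm high; origin under its base plate. Bystander.
- eyelet_jar: Pale clear jar with white cap, 70 mm across, 75 mm high; origin under its middle. Bystander.
Not all that is in view belongs to the job. There is more than one size of the part that bears bush_top; the job needs the middle-sized.

How it is judged (in metres and radians):
On the way:
1. the ram has been lifted out of the rack (height (world z) of ram_collar above 0.18 m), for 0.1 s.
At the end, for the whole second after the job is handed in: The ram stands upright in the bush with its key in the keyway, its collar within 2.5 mm of the bush's top face and its axis within 4 mm of the bore's, the return spring squeezed by at least 8.5 mm, the fingers still pressing on the ram with more than 3 N, and the ram at rest (horizontal distance between ram_collar and bush_top below 0.004 m and z of ram_collar in the frame of bush_top between -0.003 and 0.0025 m and angle between ram_collar's own z axis and vertical below 0.06 rad and angle between the x axis of ram_collar and the x axis of bush_top, either way round below 0.25 rad and value of joint spring_seat above 0.0085 m and contact force between the fingers and ram above 3 N and linear speed of ram below 0.02 m/s); the arm keeps its last pose, push and grip.
It fails at once if the lever was disturbed (over 25 mm) (distance of lever from where it was at the start of the episode above 0.025 m).
It fails at once if the shears were disturbed (over 25 mm) (distance of shears from where it was at the start of the episode above 0.025 m).
It fails at once if the table clamp was disturbed (over 25 mm) (distance of table_clamp from where it was at the start of the episode above 0.025 m).
It fails at once if the jar was disturbed (over 25 mm) (distance of eyelet_jar from where it was at the start of the episode above 0.025 m).
It also fails if it takes over 42 s, if anything falls off the work surface, if the arm or the gripper's body presses on something with over 40 N, if the wrist force passes 120 N, or if a joint passes its speed limit or range.

## Robot

A 6-joint arm with a two-finger parallel gripper is mounted at the origin on the work surface. World frame = base frame: x ahead of the robot, y to its left, z up, the work surface at z = 0. Lengths are in mm, angles in rad, forces in N, time in s.
With the tool pointing down it reaches from about 350 to 875 mm from the base axis. Payload 15.5 kg.
Tool frame: the origin (TCP) lies on the centre line of the jaws, within the pads' length; the fingertips stand 22 mm ahead of it and the grasp point (between the pads) lies 3 mm ahead of it; z points along the fingers, x is the direction in which the jaws open and shut, and the axes are right-handed (so a half turn about z gives the same grasp; the last joint's range is limited). The gripper opens to 85 mm and grips with 20 to 120 N. Pads are 22 mm wide; open, the fingers measure 114 mm over their backs; the gripper's body (76 mm by 85 mm) begins 54 mm behind the grasp point. The pads swing forward as they close: fully open they stand 13 mm farther back than shut.
Start: joints at [-1.232, 0.494, 1.345, -0, 1.302, -0.096], TCP at [262.702, -567.11, 253.277] pointing down, gripper open.
Joint ranges: [-2.91, 2.91], [-0.82, 2.16], [0.22, 2.67], [-1.22, 4.37], [0.12, 2.79], [-3.08, 3.08]. Speed limits (rad/s): [1.89, 1.89, 2.57, 3.01, 3.01, 3.01].

## Interface

Orientations are given as a unit quaternion [x, y, z, w].
In Python, from cell import arm gives the robot as it stands. Calls block until the motion is done:
- arm.goto(position, orientation): joint-space move of the TCP to a pose.
- arm.line_to(position, rot=None, vel=150): straight line of the TCP; rot=None keeps the orientation; vel is the mean speed in mm/s.
- arm.move_joints(angles): joint-space move.
- arm.command_gripper(opening, squeeze=None): finger opening in mm; squeeze is the grip in N (None keeps the last); returns when the fingers have stopped.
- arm.pause(seconds).
- arm.inverse_kinematics(position, orientation): joint angles nearest the present ones, or None.
- arm.capture(name): name is "side" or "top" or "wrist"; returns the picture (400x640x3 uint8, blue, green, red); there is no depth.
- arm.camera_info(name): a dict with "vertical_fov" (degrees; the focal length in pixels is half the picture's height over the tangent of half this angle, whatever the lens; pixels are square), "cx", "cy" (the principal point, pixels), "k1" (the pictures are not rectified: a ray, as slopes to the right and down, at radius r is drawn at 1 + k1 r^2 times it, then the intrinsics apply), "cam_to_world" (4x4, takes a point from camera to world coordinates); the wrist camera has in their place "T_tool_cam" (4x4, takes a point from camera to tool coordinates, whose origin is the TCP and whose axes are the tool frame's). Camera axes: x right, y up, looking along -z (the intrinsics and any distortion apply to the point x, -y, -z); pixel columns grow to the right and rows downward; lengths in mm; the calibration is good to about 2 mm. A picture is of the moment at which its call begins: read the wrist's pose just before it. camera_info takes no time and is no camera call.
A pose or a line that the arm cannot do raises arm.PlanningError and nothing moves.
- arm.sign_off(): hands the job in, once; it reports no verdict.
Readings, each from a call of its own:
- arm.current_time(): time.
- arm.current_joint_positions(): joint angles.
- arm.current_qvel(): joint speeds.
- arm.current_joint_efforts(): joint torques, N m.
- arm.current_tcp_pos(): TCP position.
- arm.current_tcp_rot(): TCP orientation.
- arm.current_ft_force(): force on the tool from outside, world axes, zero at the start.
- arm.current_torque(): the same for the moment, N m.
- arm.current_finger_gap(): finger opening in mm.
Only numpy, scipy, OpenCV 4.12 (cv2) and the standard library are available. Lean on these libraries where they do the work, as an engineer would, in place of code of your own. Each camera call takes 0.05 s, during which the arm holds its last target.

## Working session

There is one attempt and no reset: what is moved stays moved. The work goes in short steps, each a Python script; the robot and the scene stay as the last script left them, time stands still between calls to the robot, and variables do not carry over. Pictures are saved under pics/ and viewed, and the job is handed in when it is done.

```bash
mkdir -p pics; ls; python3 - <<'E'
from cell import arm
import cv2
for n in("side","top","wrist"):
    cv2.imwrite(f"pics/{n}0.png",arm.capture(n)); print(n,arm.camera_info(n))
print(arm.current_time(),arm.current_tcp_rot(),arm.current_finger_gap())
E
```

```text
pics
side {'vertical_fov': 54.875624449440224, 'cx': 317.15564638454913, 'cy': 197.2333667464839, 'k1': -0.005777765451702929, 'cam_to_world': array([[ 9.51706322e-01,  1.65020336e-01, -2.58888712e-01,
         2.53377759e+02],
       [-3.06776250e-01,  4.78268159e-01, -8.22889969e-01,
        -1.00880111e+03],
       [-1.19753518e-02,  8.62570494e-01,  5.05795151e-01,
         7.15020902e+02],
       [ 0.00000000e+00,  0.00000000e+00,  0.00000000e+00,
         1.00000000e+00]])}
top {'vertical_fov': 53.78247030185021, 'cx': 316.58084418068313, 'cy': 200.8587543278712, 'k1': -0.03288751894748457, 'cam_to_world': array([[-4.78571953e-02,  9.72729804e-01, -2.26950251e-01,
         2.97840875e+02],
       [-9.98837870e-01, -4.53059952e-02,  1.64401101e-02,
        -5.06986261e+00],
       [ 5.70957808e-03,  2.27473283e-01,  9.73767583e-01,
         1.30515226e+03],
       [ 0.00000000e+00,  0.00000000e+00,  0.00000000e+00,
         1.00000000e+00]])}
wrist {'vertical_fov': 69.53626644341281, 'cx': 317.0131361959143, 'cy': 191.33942374485846, 'k1': -0.010601569207653917, 'T_tool_cam': array([[ 9.99999263e-01,  4.26434359e-06,  1.21410364e-03,
        -6.73693011e-01],
       [ 3.55438108e-04, -9.57209586e-01, -2.89395373e-01,
        -7.31263757e+01],
       [ 1.16091756e-03,  2.89395592e-01, -9.57208882e-01,
        -1.21473575e+02],
       [ 0.00000000e+00,  0.00000000e+00,  0.00000000e+00,
         1.00000000e+00]])}
0.15 [ 8.42717320e-01 -5.38356128e-01 -3.45236506e-04 -2.81197075e-04] 85.30099704546943
```

View pics/side0.png

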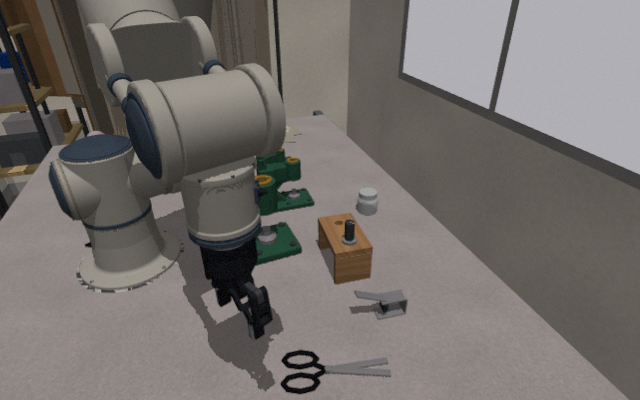

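View pics/top0.png

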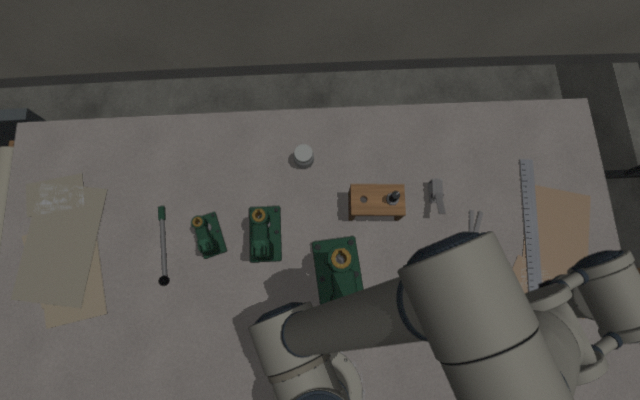

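View pics/wrist0.png

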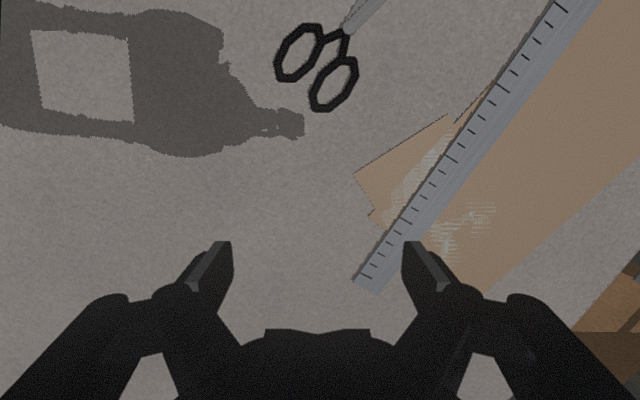

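The side view shows the rack with the ram at (349,235) and the clamp and shears nearby. The top view shows three presses, with bushes at about (197,220), (260,215) and (340,258). The middle one looks middle-sized. I'll zoom in and measure.

```bash
cat > h.py <<'E'
import numpy as np, cv2
from cell import arm
from scipy.spatial.transform import Rotation as R
def K(i):
    f=200/np.tan(np.radians(i['vertical_fov'])/2); return np.array([[f,0,i['cx']],[0,f,i['cy']],[0,0,1.]])
def pose(n,tcp=None):
    i=arm.camera_info(n)
    if n!='wrist': return i['cam_to_world']
    T=np.eye(4); p,q=tcp; T[:3,:3]=R.from_quat(q).as_matrix(); T[:3,3]=p
    return T@i['T_tool_cam']
def ray(n,uv,tcp=None):
    i=arm.camera_info(n); T=pose(n,tcp)
    s=cv2.undistortPoints(np.array([[uv]],float),K(i),np.array([i['k1'],0,0,0.]))[0,0]
    d=T[:3,:3]@np.array([s[0],-s[1],-1.]); return T[:3,3],d/np.linalg.norm(d)
def onz(n,uv,z,tcp=None):
    o,d=ray(n,uv,tcp); return o+d*(z-o[2])/d[2]
def proj(n,p,tcp=None):
    i=arm.camera_info(n); c=np.linalg.inv(pose(n,tcp))@np.append(p,1)
    x,y=c[0]/-c[2],-c[1]/-c[2]; k=1+i['k1']*(x*x+y*y); k_=K(i)
    return np.array([k_[0,0]*x*k+k_[0,2],k_[1,1]*y*k+k_[1,2]])
def tri(rays):
    A=0;b=0
    for o,d in rays:
        M=np.eye(3)-np.outer(d,d); A=A+M;b=b+M@o
    return np.linalg.solve(A,b)
E
python3 - <<'E'
from h import *
t=cv2.imread('pics/top0.png'); s=cv2.imread('pics/side0.png')
cv2.imwrite('pics/topz.png',cv2.resize(t[180:310,170:420],None,fx=3.2,fy=3.2,interpolation=2))
cv2.imwrite('pics/sidez.png',cv2.resize(s[140:290,230:430],None,fx=4,fy=4,interpolation=2))
for u in [(197,222),(260,215),(340,258)]: print(u,onz('top',u,165))
print('rack corners',[onz('top',u,105)[:2].round() for u in [(349,184),(405,184),(405,219),(349,215)]])
print('head',onz('top',(393,195),180))
E
```

```text
(197, 222) [516.23286084 329.46739149 165.        ]
(260, 215) [528.61666742 144.11959485 165.        ]
(340, 258) [391.92845441 -83.50274918 165.        ]
rack corners [array([ 627., -130.]), array([ 619., -308.]), array([ 507., -296.]), array([ 528., -124.])]
head [ 567.30594841 -249.89182731  180.        ]
```

View pics/topz.png

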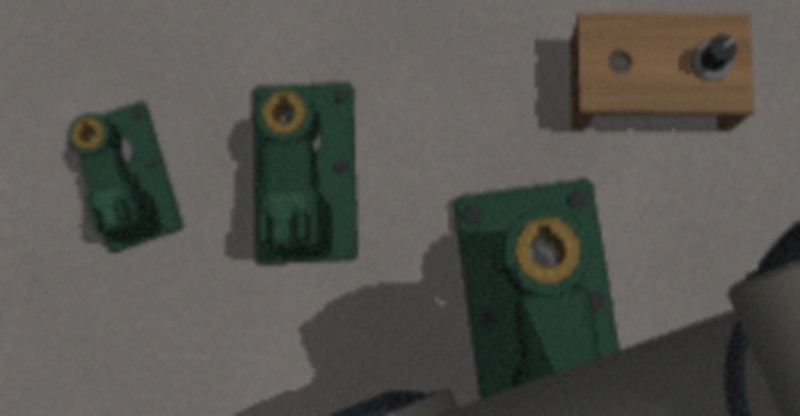

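View pics/sidez.png

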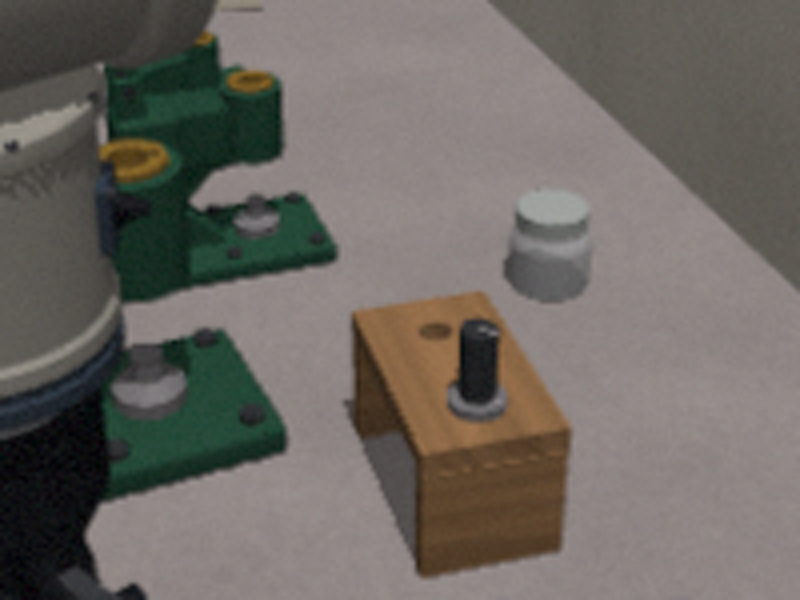

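Zoomed top view: the middle press has its bush at (285,112) → px (259,215), with its column nearer the robot. The ram's collar is at (392.5,200) and its white line isn't resolved. I'll triangulate these, then look with the wrist camera.

```bash
python3 - <<'E'
from h import *
for nm,a,b in [('bush',(259,215),(292.5,160.7)),('headtop',(395.6,194.5),(349.8,222)),('collar',(392.5,200.3),(349,240))]:
    r=[ray('top',a),ray('side',b)]; p=tri(r); print(nm,p.round(1),proj('top',p)-a,proj('side',p)-b)
E
```

```text
bush [530.2 147.  163.9] [ 0.04667169 -0.41885259] [-0.35693145  0.08739031]
headtop [ 573.1 -261.2  166.2] [ 0.07195776 -0.41906719] [-0.4804123  0.1443188]
collar [ 570.1 -262.6  110.7] [ 0.16120295 -0.9940225 ] [-1.16212656  0.33406828]
```

Both points agree with the given heights: the bush at 164 mm (165 given) and the head top at 166 mm (165 expected). Next is a close look at the ram with the wrist camera.

```bash
cat >> h.py <<'E'
def down(yaw): return (R.from_euler('z',yaw)*R.from_euler('x',np.pi)).as_quat()
def shot(n,f):
    tcp=(np.array(arm.current_tcp_pos()),np.array(arm.current_tcp_rot()))
    im=arm.capture(n); cv2.imwrite('pics/'+f+'.png',im); np.save('pics/'+f+'.npy',np.concatenate(tcp)); return im,tcp
def tcpof(f): a=np.load('pics/'+f+'.npy'); return a[:3],a[3:]
E
python3 - <<'E'
from h import *
arm.goto([572,-262,290],down(np.radians(-25)))
im,t=shot('wrist','w1'); print(t,arm.current_time(),arm.current_joint_positions())
print([proj('wrist',p,t) for p in ([571,-262,113],[571,-262,165])])
cv2.imwrite('pics/w1z.png',cv2.resize(im[100:290,200:440],None,fx=3,fy=3,interpolation=2))
E
```

```text
(array([ 571.52335285, -262.96965345,  289.87531121]), array([ 9.76131964e-01, -2.17178195e-01, -1.08106789e-04,  9.80639815e-05])) 1.8 [-5.26176201e-01  4.69041379e-01  1.28450178e+00 -2.01457835e-04
  1.38825548e+00 -8.80737232e-02]
[array([317.34013377, 176.09502844]), array([317.33668933, 189.98463141])]
```

View pics/w1z.png

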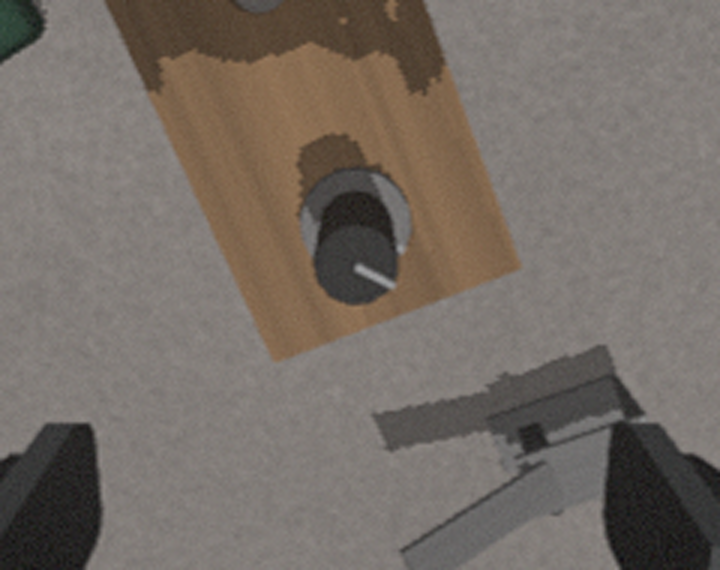

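The wrist view shows the ram's head centred at px (318.7,187.7) and the collar at (318.7,173.7). The white line runs from (319,188.7) to (331,196). Next I'll compute the pose and view the bush.

```bash
python3 - <<'E'
from h import *
t=tcpof('w1')
print('head',onz('wrist',(318.7,187.7),165,t),'collar',onz('wrist',(318.7,173.7),113,t))
a=onz('wrist',(319,188.7),165,t);b=onz('wrist',(331.3,196),165,t);d=b-a;print(np.linalg.norm(d),'key dir deg',np.degrees(np.arctan2(d[1],d[0])))
# collar end of the line at (401,248) zoom
c=onz('wrist',(200+401/3,100+248/3),113,t); o=onz('wrist',(318.7,173.7),113,t); print('collar line',np.degrees(np.arctan2(*(c-o)[1::-1])),np.linalg.norm(c-o))
arm.goto([528,147,300],down(np.radians(15)))
arm.pause(.2)
im,t=shot('wrist','w2'); print(t,arm.current_time())
print([proj('wrist',p,t) for p in ([530,147,165],)])
cv2.imwrite('pics/w2z.png',cv2.resize(im[80:280,200:440],None,fx=3,fy=3,interpolation=2))
E
```

```text
head [ 572.99746796 -260.59418043  165.        ] collar [ 573.41685316 -260.24388459  113.        ]
12.987166552412507 key dir deg -56.78650546396156
collar line -56.63723349175994 18.8401138423808
(array([528.31623856, 146.28991801, 299.9097323 ]), array([ 9.91531382e-01,  1.29867295e-01, -6.05631136e-05,  3.51296961e-05])) 3.575
[array([319.84527331, 188.07649602])]
```

View pics/w2z.png

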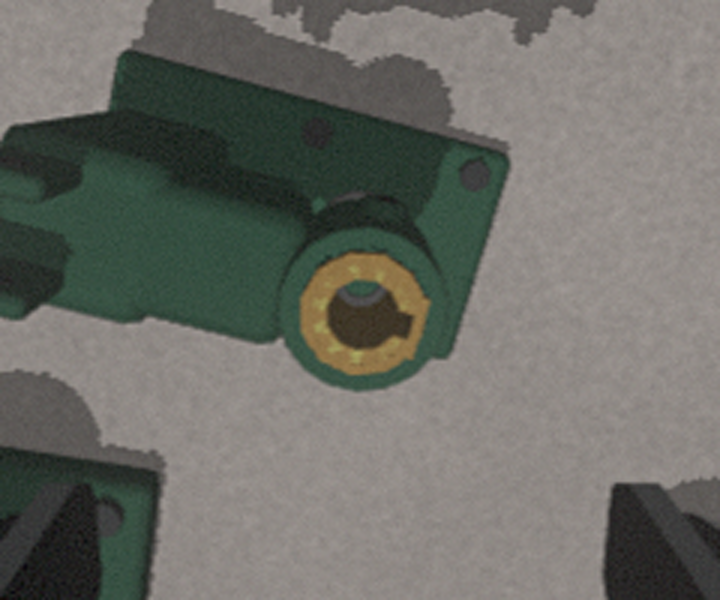

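The brass bush is centred at about zoom (364,313), with the keyway on the front side at (404,325), opposite the column. I'll get the exact centre from a colour mask.

```bash
python3 - <<'E'
from h import *
im=cv2.imread('pics/w2.png');t=tcpof('w2')
h=cv2.cvtColor(im,cv2.COLOR_BGR2HSV)
m=cv2.inRange(h,(15,90,60),(35,255,255))
m=cv2.morphologyEx(m,cv2.MORPH_CLOSE,np.ones((3,3)))
cs,_=cv2.findContours(m,cv2.RETR_CCOMP,cv2.CHAIN_APPROX_NONE)
cs=sorted(cs,key=cv2.contourArea,reverse=True)[:3]
for c in cs: print(cv2.contourArea(c),c.reshape(-1,2).min(0),c.reshape(-1,2).max(0))
o=cv2.convexHull(cs[0]).reshape(-1,2).astype(float)
P=np.array([onz('wrist',u,165,t) for u in o])[:,:2]
(cx,cy),r=cv2.minEnclosingCircle(P.astype(np.float32)); print('enc',cx,cy,2*r)
A=np.c_[2*P,np.ones(len(P))];s=np.linalg.lstsq(A,(P**2).sum(1),rcond=None)[0];C=s[:2];print('circ',C,2*np.sqrt(s[2]+C@C))
k=onz('wrist',(200+404/3,80+325/3),165,t)[:2]; print('keyway dir',np.degrees(np.arctan2(*(k-C)[::-1])),np.linalg.norm(k-C))
# column direction: arm edges lines
z=lambda u,zz:onz('wrist',(200+u[0]/3,80+u[1]/3),zz,t)[:2]
for a,b,zz in [((145,317),(262,342),160),((127,52),(508,155),12)]:
    d=z(b,zz)-z(a,zz);print('edge',np.degrees(np.arctan2(d[1],d[0])))
vis=cv2.resize(m[80:280,200:440],None,fx=3,fy=3,interpolation=0);cv2.imwrite('pics/m2.png',vis)
E
```

```text
1315.5 [300 164] [342 204]
150.0 [311 172] [329 183]
65.5 [119 391] [131 399]
enc 530.3856811523438 150.5042266845703 40.69735336303711
circ [529.84523672 150.60635302] 39.35645214177099
keyway dir -1.3254545752767206 13.49135990653225
edge 2.2237689853382645
edge 0.1869623485591166
```

View pics/m2.png

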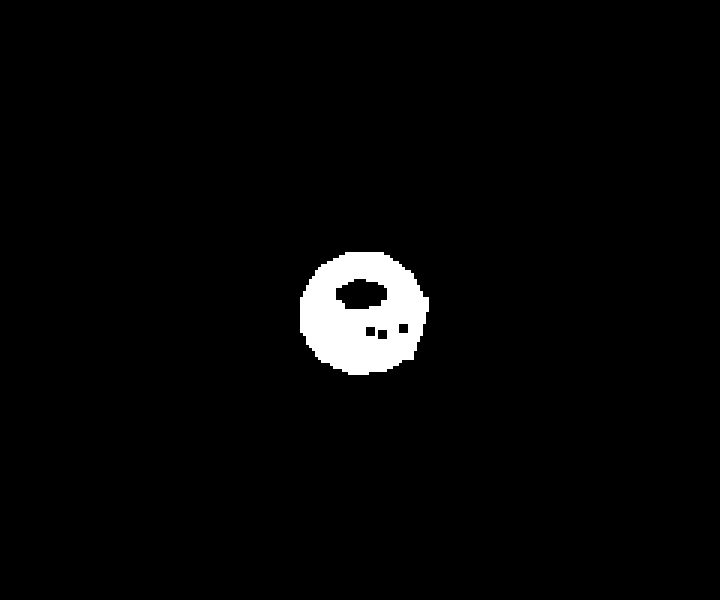

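Brass circle: 39 mm across (38 given), keyway 13.5 mm from the centre, keyway direction about 0°. The wrist view gives y=150.6 and top+side give 147, so the cameras disagree by about 3.5 mm. A second wrist view with the tool turned about 165° should cancel the hand-eye offset.

```bash
cat >> h.py <<'E'
def bush(im,t,z=165):
    h=cv2.cvtColor(im,cv2.COLOR_BGR2HSV)
    m=cv2.morphologyEx(cv2.inRange(h,(15,90,60),(35,255,255)),cv2.MORPH_CLOSE,np.ones((3,3)))
    cs,_=cv2.findContours(m,cv2.RETR_EXTERNAL,cv2.CHAIN_APPROX_NONE)
    g=proj('wrist',[530,148.5,z],t)
    c=min([c for c in cs if cv2.contourArea(c)>300],key=lambda c:np.linalg.norm(c.reshape(-1,2).mean(0)-g))
    o=cv2.convexHull(c).reshape(-1,2).astype(float)
    P=np.array([onz('wrist',u,z,t) for u in o])[:,:2]
    s=np.linalg.lstsq(np.c_[2*P,np.ones(len(P))],(P**2).sum(1),rcond=None)[0];C=s[:2]
    return C,2*np.sqrt(s[2]+C@C)
E
python3 - <<'E'
from h import *
q=arm.current_joint_positions();print(q)
arm.goto([530,149,300],down(np.radians(-150))); arm.pause(.2)
im,t=shot('wrist','w3'); print(t,arm.current_time(),arm.current_joint_positions())
print(bush(im,t))
cv2.imwrite('pics/w3z.png',cv2.resize(im[80:280,200:440],None,fx=3,fy=3,interpolation=2))
E
```

```text
[ 1.61456281e-01  3.40932184e-01  1.46964047e+00 -7.58394668e-05
  1.33108784e+00 -9.92090967e-02]
(array([530.00700126, 149.00557306, 299.99637949]), array([-2.58915416e-01,  9.65899999e-01,  5.04611689e-06,  4.00368454e-06])) 6.3667 [ 1.65595859e-01  3.44353805e-01  1.46408736e+00 -6.60891913e-06
  1.33324749e+00  2.78342343e+00]
(array([529.91623133, 150.83475712]), np.float64(39.44630233444665))
```

View pics/w3z.png

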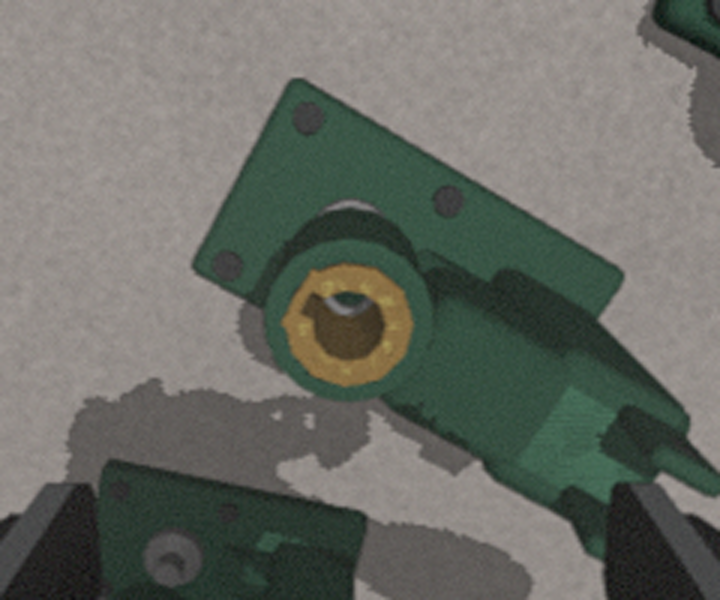

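The second wrist view puts the bush at (529.9,150.8), so both wrist views agree to 0.2 mm and the hand-eye calibration is good. Now I'll re-measure the keyway direction and go back to the ram, with one settled look before descending.

```bash
python3 - <<'E'
from h import *
t=tcpof('w3'); C=np.array([529.9,150.7])
z=lambda u,zz:onz('wrist',(200+u[0]/3,80+u[1]/3),zz,t)[:2]
d=z((312,305),165)-C;print('kw',np.degrees(np.arctan2(*d[::-1])),np.linalg.norm(d))
d=z((298,80),12)-z((622,275),12);print('edge',np.degrees(np.arctan2(*d[::-1])))
d=z((193,265),12)-z((298,80),12);print('edge2',np.degrees(np.arctan2(*d[::-1]))+90)
arm.goto([573.2,-260.4,290],down(np.radians(-33))); arm.pause(.2)
im,t=shot('wrist','w4');print(t,arm.current_time())
cv2.imwrite('pics/w4z.png',cv2.resize(im[120:250,230:410],None,fx=4,fy=4,interpolation=2))
print(proj('wrist',[573.2,-260.4,165],t),proj('wrist',[573.2,-260.4,113],t))
E
```

```text
kw 0.865290935446442 12.289469069481706
edge -0.2650202680450476
edge2 178.65647799703908
(array([ 573.30072354, -260.13502319,  290.04194508]), array([ 9.58850551e-01, -2.83911288e-01,  3.06214256e-05, -3.22162354e-06])) 9.0333
[318.37393179 190.79788016] [318.20206242 176.80036921]
```

View pics/w4z.png

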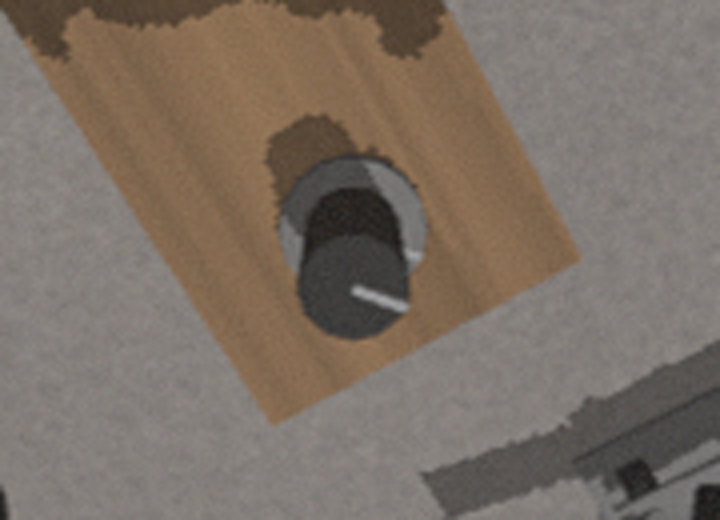

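The settled view shows the head at px (318.5,191.5), against (318.4,190.8) predicted, so they agree within 0.5 mm. Now I'll grasp and lift.

```bash
python3 - <<'E'
from h import *
t=tcpof('w4'); z=lambda u,zz:onz('wrist',(230+u[0]/4,120+u[1]/4),zz,t)[:2]
H=z((354,286),165);print('head',H,'collar',z((352,227),113))
d=z((407,307),165)-z((354,290),165);print('key',np.degrees(np.arctan2(*d[::-1])))
p=[H[0],H[1],142]
arm.line_to(p,vel=120); print(arm.current_tcp_pos(),arm.current_ft_force())
arm.command_gripper(15,squeeze=80); print(arm.current_finger_gap(),arm.current_ft_force())
im,t=shot('wrist','w5')
arm.line_to([p[0],p[1],345],vel=150);arm.pause(.1)
print(arm.current_tcp_pos(),arm.current_ft_force(),arm.current_finger_gap(),arm.current_time())
im,t=shot('wrist','w6');shot('side','s6')
E
```

```text
head [ 572.93836662 -261.01125995] collar [ 573.0493797  -260.23634378]
key -51.526890412541476
[ 573.29277391 -261.20051033  142.70503769] [-0.42195567 -0.03382569  0.13473072]
24.18670836844831 [-0.55674851  0.93940709  5.9201792 ]
[ 572.71846017 -260.87039878  344.1958238 ] [-0.09560022  0.03513206 -3.52973466] 24.24868541656332 12.65
```

View pics/w6.png

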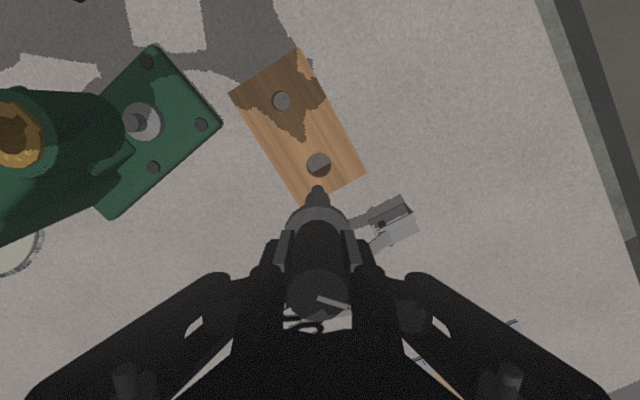

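View pics/s6.png

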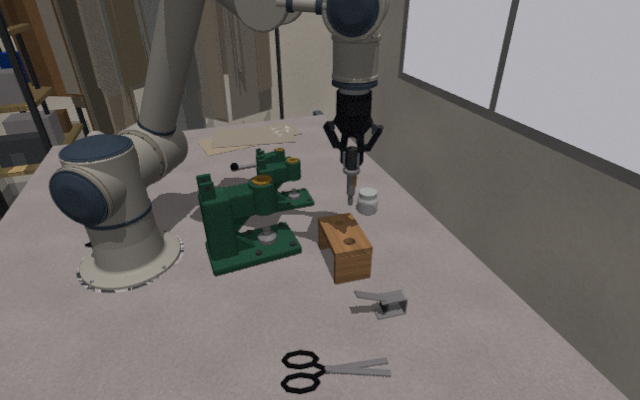

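Lifted: the force reading shows −3.5 N (about 0.36 kg), the rack hole is empty, and the ram hangs between the fingers with its nose at about (318,188). I'll check its tilt, height and key direction in the hand.

```bash
python3 - <<'E'
from h import *
t=tcpof('w6');im=cv2.imread('pics/w6.png')
p=t[0]
for dz in(-3,-127,-127+26,-29,-37,23): print(dz,proj('wrist',p+[0,0,dz],t))
cv2.imwrite('pics/w6z.png',cv2.resize(im[170:340,240:400],None,fx=3.5,fy=3.5,interpolation=2))
s=cv2.imread('pics/s6.png');cv2.imwrite('pics/s6z.png',cv2.resize(s[120:220,310:400],None,fx=6,fy=6,interpolation=2))
for dz in(-127,-29,-37): print(dz,proj('side',p+[0,0,dz]))
E
```

```text
-3 [319.14281423 262.0642799 ]
-127 [318.49982625 189.86535685]
-101 [318.58080523 198.94586331]
-29 [318.93184849 238.35085852]
-37 [318.87908629 232.42396923]
23 [319.44381939 295.94088216]
-127 [349.77122293 204.93791067]
-29 [351.06364526 169.19810124]
-37 [350.95296628 172.2622978 ]
```

View pics/w6z.png

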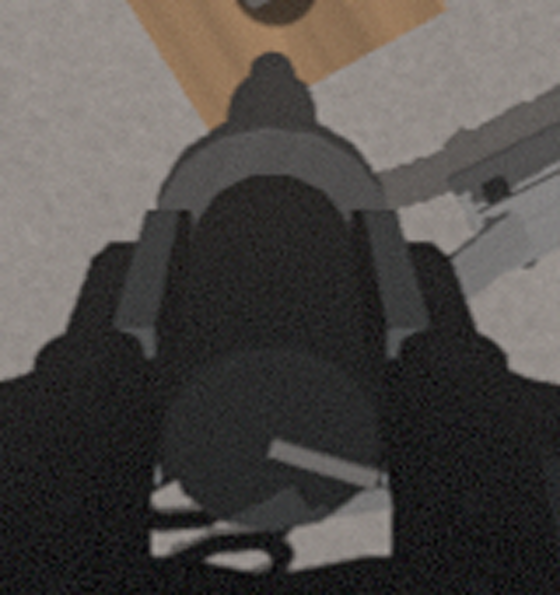

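View pics/s6z.png

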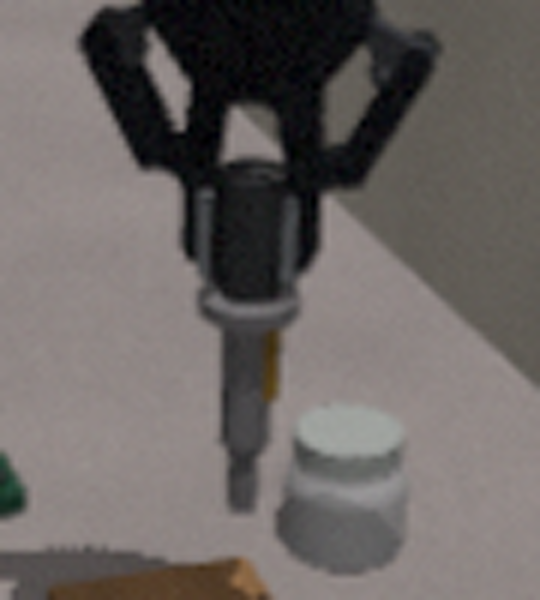

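Zoomed: the nose centre is at (317.7,190.6), against (318.5,189.9) predicted, and the head top is at (317.7,295). So the ram is upright and centred. The key side is visible on the right in the side view, which fits. I'll compute the in-hand offset and key yaw, then move over the bush.

```bash
python3 - <<'E'
from h import *
t=tcpof('w6'); p=t[0]
z=lambda u,dz:onz('wrist',(240+u[0]/3.5,170+u[1]/3.5),p[2]+dz,t)[:2]
Rt=R.from_quat(t[1]).as_matrix()
tool=lambda v:(Rt.T@np.append(v,0))[:2]
print('nose off tool',tool(z((272,72),-127)-p[:2]),'head',tool(z((272,438),23)-p[:2]))
a=z((272,447),23);b=z((380,480),23);d=b-a;kd=np.arctan2(d[1],d[0]);print('key',np.degrees(kd),np.linalg.norm(d))
c=z((272,438),23);print('key2',np.degrees(np.arctan2(*(b-c)[::-1])))
yaw=np.arctan2(Rt[1,0],Rt[0,0]);print('tool yaw',np.degrees(yaw),'place yaw',np.degrees(yaw-kd))
E
```

```text
nose off tool [-0.70630577  0.66306318] head [-0.6946166 -0.3756766]
key -52.76442831713691 13.346831795958524
key2 -57.51949092964543
tool yaw -32.99919061838685 place yaw 19.765237698750067
```

```bash
python3 - <<'E'
from h import *
for f,box,zz in [('w1',(316,182,334,200),165),('w4',(316,188,334,200),165),('w6',(314,292,349,312),None)]:
    im=cv2.imread(f'pics/{f}.png');t=tcpof(f)
    if zz is None: zz=t[0][2]+23
    x0,y0,x1,y1=box; g=cv2.cvtColor(im,cv2.COLOR_BGR2GRAY)[y0:y1,x0:x1].astype(float)
    th=np.median(g[g<80])+35
    m=(g>th).astype(np.uint8); n,l,s,_=cv2.connectedComponentsWithStats(m)
    print(f,[(s[i].tolist()) for i in range(1,n)])
    # component nearest to box centre-left
    j=max(range(1,n),key=lambda i:s[i][4]) if f!='w6' else min(range(1,n),key=lambda i:(s[i][0] if s[i][4]>15 else 99))
    v,u=np.nonzero(l==j)
    P=np.array([onz('wrist',(a+x0,b+y0),zz,t)[:2] for a,b in zip(u,v)])
    vx,vy,cx,cy=cv2.fitLine(P.astype(np.float32),cv2.DIST_L2,0,.01,.01).ravel()
    print(np.degrees(np.arctan2(vy,vx)),P.min(0),P.max(0))
im=cv2.imread('pics/w6.png')
cv2.imwrite('pics/w6zz.png',cv2.resize(im[280:325,280:350],None,fx=10,fy=10,interpolation=0)*1)
E
```

```text
w1 [[16, 0, 2, 4, 6], [2, 6, 16, 12, 74]]
-59.075047 [ 571.45282972 -275.78619218] [ 583.18686721 -261.098512  ]
w4 [[2, 0, 16, 12, 60]]
-46.351307 [ 571.79981507 -274.04912692] [ 585.53893508 -260.86229062]
w6 [[3, 4, 32, 16, 187]]
-56.437267 [ 570.84449305 -273.30755873] [ 580.00701064 -260.57876159]
```

View pics/w6zz.png

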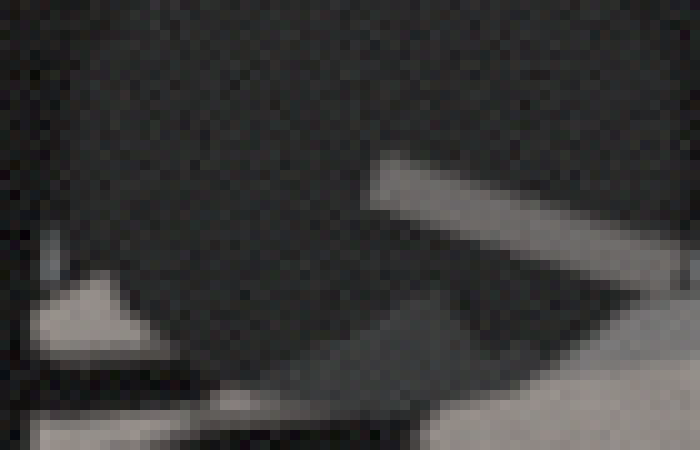

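```bash
python3 - <<'E'
from h import *
t=tcpof('w6');zz=t[0][2]+23
for a,b in [((318.9,295),(348,304)),((318,300.5),(344,308.5)),((317.2,298),(347,306.8))]:
    d=onz('wrist',b,zz,t)-onz('wrist',a,zz,t);print(np.degrees(np.arctan2(d[1],d[0])))
# go over bush
C=np.array([529.9,150.7]); yaw=np.radians(21)
Rt=R.from_quat(down(yaw)).as_matrix(); off=(Rt@np.array([-.7,.3,0]))[:2]
g=C-off; print(g)
arm.goto([*g,345],down(yaw)); arm.pause(.15)
im,t=shot('wrist','w7'); print(t,arm.current_joint_positions(),arm.current_time(),arm.current_ft_force())
cv2.imwrite('pics/w7z.png',cv2.resize(im[140:340,220:420],None,fx=3,fy=3,interpolation=2))
E
```

```text
-52.918099942150725
-52.94910391197477
-52.15624992396418
[530.44599591 151.23093169]
(array([530.85490214, 150.392446  , 344.92335   ]), array([ 9.83405669e-01,  1.81420190e-01, -8.81104969e-06,  6.47778506e-05])) [ 1.68120618e-01  3.10911686e-01  1.38950078e+00 -8.89739203e-05
  1.44129106e+00 -1.96970469e-01] 14.4833 [-0.03489079 -0.55955381 -4.05905168]
```

View pics/w7z.png

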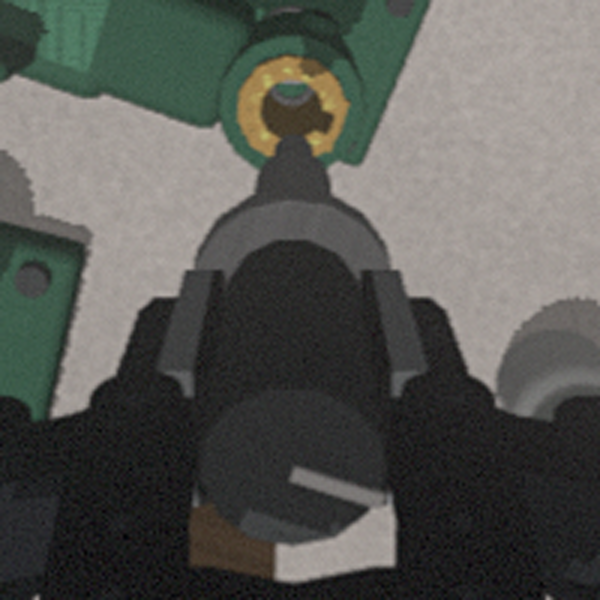

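The nose lines up with the bush in the image. Lowering in steps with force checks.

```bash
python3 - <<'E'
from h import *
g=[530.45,151.23]
for z,v in [(285,150),(270,80),(264,40),(258,30),(250,40),(242,40)]:
    arm.line_to([*g,z],vel=v)
    p=np.array(arm.current_tcp_pos());f=np.array(arm.current_ft_force());print(z,p.round(2),f.round(1),np.array(arm.current_torque()).round(2))
    if np.linalg.norm(f+[0,0,3.6])>20: break
print(arm.current_time())
im,t=shot('wrist','w8');cv2.imwrite('pics/w8z.png',cv2.resize(im[140:340,220:420],None,fx=3,fy=3,interpolation=2))
E
```

```text
285 [530.8  151.17 285.55] [-0.1 -0.5 -4.1] [ 0.02 -0.04  0.02]
270 [530.5  151.23 270.31] [ 0.8 -0.2 -3.4] [ 0.03 -0.    0.01]
264 [530.37 151.22 263.93] [-0.8  0.8 -3.4] [-0.01  0.05 -0.01]
258 [530.33 151.16 257.72] [-0.3 -0.1 -3.8] [-0.13  0.05  0.01]
250 [530.3  151.19 249.64] [-0.7 -1.3 -4.5] [-0.28 -0.    0.01]
242 [530.33 151.19 241.67] [-0.1 -1.  -5.2] [-0.35 -0.03 -0.03]
16.7167
```

View pics/w8z.png

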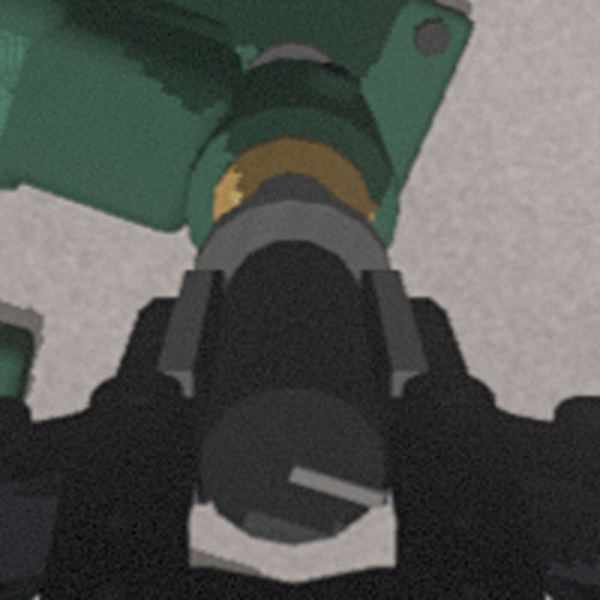

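The barrel is in the bore with almost no side force. I'll continue gently to see whether the key enters; without it, the ram would stop at TCP z≈238.

```bash
python3 - <<'E'
from h import *
g=[530.45,151.23]
for z in [240,238.5,237.5,236.5,235.5,234,232]:
    arm.line_to([*g,z],vel=25)
    p=np.array(arm.current_tcp_pos());f=np.array(arm.current_ft_force());print(z,p.round(2),f.round(1),np.array(arm.current_torque()).round(2))
    if f[2]>8: break
print(arm.current_time())
E
```

```text
240 [530.45 151.24 239.93] [-0.2 -0.2 -4.7] [-0.38 -0.02  0.  ]
238.5 [530.45 151.23 238.44] [-0.1 -0.9 -4.6] [-0.41 -0.03 -0.04]
237.5 [530.49 151.22 237.47] [ 0.8 -1.9 -4.5] [-0.42  0.01  0.  ]
236.5 [530.49 151.21 236.46] [ 0.5 -2.2 -3.9] [-0.47 -0.16  0.01]
235.5 [530.49 151.21 235.46] [ 0.5 -2.4 -4.2] [-0.5  -0.16 -0.04]
234 [530.44 151.21 233.89] [ 2.  -3.  -5.4] [-0.51 -0.2  -0.06]
232 [530.36 151.19 231.81] [ 0.5 -2.7 -6.1] [-0.6  -0.14 -0.07]
18.5167
```

The key went straight in: 6 mm past the blocked height with no upward force. Side force is about −3 N in y, so I'll ease 0.5 mm that way and press on to the spring.

```bash
python3 - <<'E'
from h import *
g=[530.45,150.7]
for z in [229,222,216,213,210,207,205,203.5,202.5]:
    arm.line_to([*g,z],vel=40 if z>214 else 25)
    p=np.array(arm.current_tcp_pos());f=np.array(arm.current_ft_force());print(z,p.round(2),f.round(1),np.array(arm.current_torque()).round(2),round(arm.current_finger_gap(),2))
    if f[2]>25: break
print(arm.current_time())
im,t=shot('wrist','w9');cv2.imwrite('pics/w9z.png',cv2.resize(im[140:340,220:420],None,fx=3,fy=3,interpolation=2))
im,t=shot('side','s9');cv2.imwrite('pics/s9z.png',cv2.resize(im[90:190,250:350],None,fx=6,fy=6,interpolation=2))
E
```

```text
229 [530.26 150.83 228.75] [-0.4 -0.5 -4.1] [-0.11  0.03  0.01] 24.58
222 [530.27 150.74 221.64] [ 0.3  0.1 -4.1] [0.   0.03 0.02] 24.22
216 [530.52 150.55 216.07] [-0.8 -2.4  3. ] [-0.6   0.31  0.02] 24.2
213 [530.53 150.64 213.07] [-1.5 -2.5  4.8] [-0.68  0.31 -0.01] 24.88
210 [530.55 150.66 210.18] [-2.3 -3.   6.8] [-0.75  0.39  0.02] 24.35
207 [530.58 150.65 207.28] [-1.8 -2.5  8.6] [-0.76  0.46  0.01] 24.25
205 [530.61 150.66 205.38] [-1.5 -3.6  8.8] [-0.82  0.57  0.02] 24.3
203.5 [530.62 150.66 203.95] [-2.8 -2.4 10.5] [-0.85  0.56  0.05] 24.73
202.5 [530.63 150.66 203.01] [-2.4 -3.4 10.6] [-0.83  0.64  0.02] 24.28
20.9417
```

View pics/w9z.png

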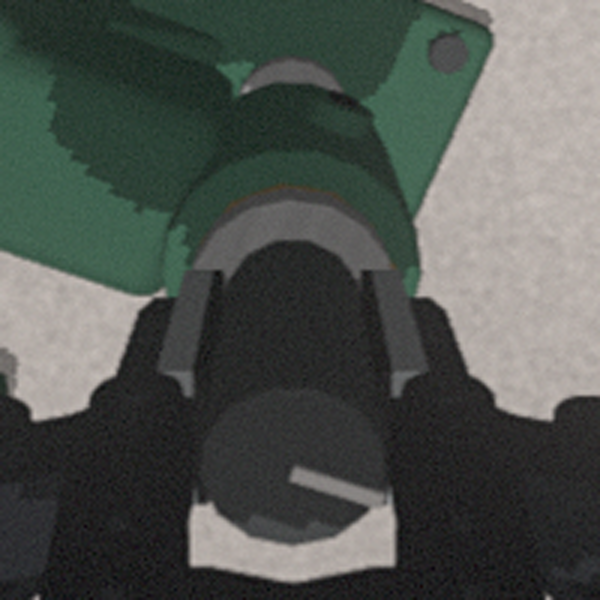

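View pics/s9z.png

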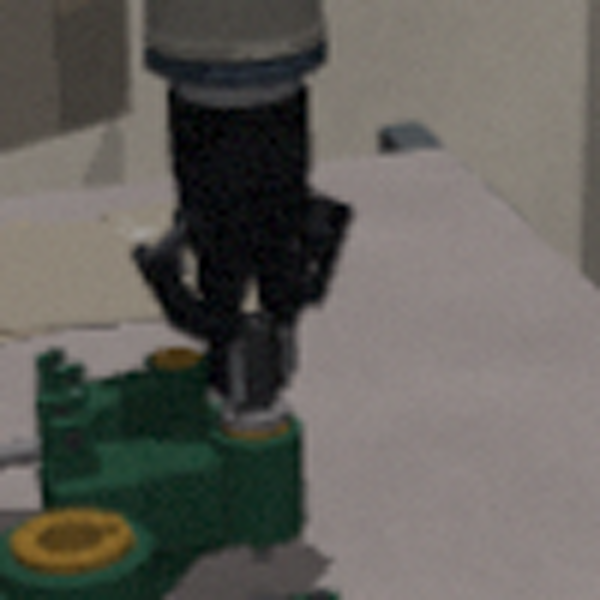

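The collar is nearly down, with a thin brass line still visible, and no hard stop has been felt yet. The spring reads about 14.6 N, near full travel. I'll push in small steps until the force jumps.

```bash
python3 - <<'E'
from h import *
g=[530.45,150.7]
for z in [202,201.5,201,200.5,200,199.5,199,198.5]:
    arm.line_to([*g,z],vel=20); arm.pause(.1)
    p=np.array(arm.current_tcp_pos());f=np.array(arm.current_ft_force());print(z,p.round(2),f.round(1),np.array(arm.current_torque()).round(2),round(arm.current_finger_gap(),2))
    if f[2]>24: break
print(arm.current_time())
im,t=shot('wrist','w10');cv2.imwrite('pics/w10z.png',cv2.resize(im[140:340,220:420],None,fx=3,fy=3,interpolation=2))
im,t=shot('side','s10');cv2.imwrite('pics/s10z.png',cv2.resize(im[90:190,250:350],None,fx=6,fy=6,interpolation=2))
E
```

```text
202 [530.63 150.64 202.57] [-2.7 -3.6 10.7] [-0.84  0.64  0.01] 24.22
201.5 [530.67 150.64 202.32] [-4.7 -4.5 16.4] [-0.89  0.99 -0.01] 24.71
201 [530.7  150.66 202.28] [-6.8 -4.8 23.9] [-1.02  1.36 -0.05] 24.39
200.5 [530.7  150.63 202.24] [-8.  -6.2 31.6] [-1.15  1.89  0.02] 24.34
22.4417
```

View pics/w10z.png

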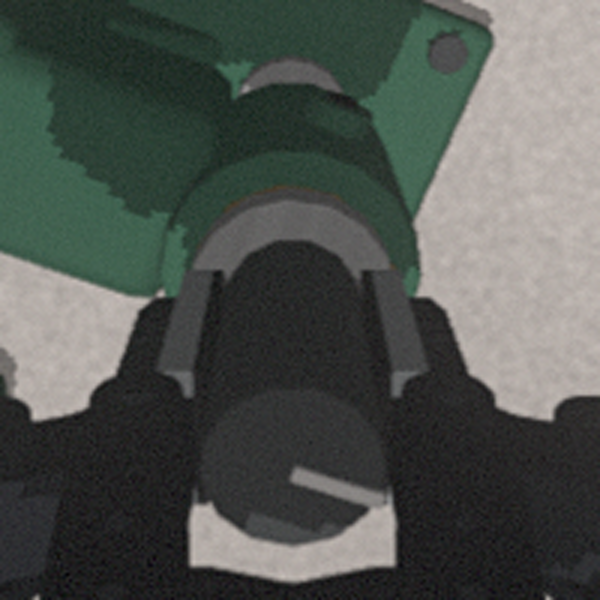

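View pics/s10z.png

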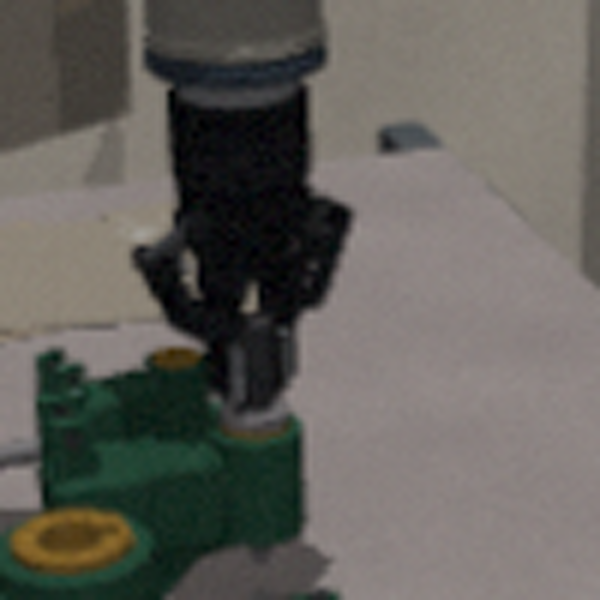

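A hard stop came at TCP z 202.3 (202 expected), with stiff force growth and no slip, so the collar is seated. I'll ease the push slightly, check everything is at rest, and hand in.

```bash
python3 - <<'E'
from h import *
arm.line_to([530.45,150.7,200.9],vel=20); arm.pause(.5)
t0=[np.array(arm.current_tcp_pos()).round(2),np.array(arm.current_ft_force()).round(1)];arm.pause(.4)
print(t0,np.array(arm.current_tcp_pos()).round(2),np.array(arm.current_ft_force()).round(1),np.abs(arm.current_qvel()).max(),arm.current_finger_gap(),arm.current_tcp_rot(),arm.current_time())
f=arm.current_ft_force()[2]
if 14<f<35: arm.sign_off(); print('signed',arm.current_time())
E
```

```text
[array([530.69, 150.63, 202.25]), array([-6.2, -5.1, 24.6])] [530.71 150.63 202.26] [-7.3 -5.4 25.3] 0.0010551003218598077 24.411236818752954 [9.83249276e-01 1.82264501e-01 7.03688576e-04 1.31264610e-04] 23.6917
the job is handed in; nothing more can be done
the job is handed in; nothing more can be done
```

The ram is in the middle-sized press with its collar down on the bush, and the gripper is still pressing on it. I handed the job in at about 24 s; no verdict was reported.

- **What I did:** I lifted the ram out of the rack, turned it so the key faced the front of the press, and lowered it into the bush. The key slipped into the keyway on the first try, and I pushed down against the spring until it stopped.
- **Key:** it went past the height where it would have been blocked (tool height 238 mm) with no upward force.
- **Spring:** the push rose from about 7 N to 14.6 N over the travel, close to the 7 to 14 N given.
- **Collar:** a hard stop came at a tool height of 202.3 mm, against 202 mm expected for a fully seated collar.
- **Last check:** about 25 N upward on the tool, joint speeds of about 0.001 rad/s or less, and the grip unchanged at about 24.4 mm.

**Disagreements:**
- The top and side cameras put the bush 3.6 mm off in y from the wrist camera. I used two wrist views that agreed within 0.2 mm, and the insertion confirmed them.
- The readings of the key's white line ranged from −46° to −59°. I used about −54°, and it fitted.
- The finger gap read about 24 mm on the 26 mm head.
- A side force of about 9 N remains at the end.

I did not re-measure the lever, shears, clamp and jar at the end. The arm passed well above them, and no contact showed in the forces or pictures.

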